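# Clear the lantern off the wine case and secure its lid

## Task

The wine case is about to be carried away: lift the lantern off its lid and set it down gently, upright and wholly on the round cork mat beside the case, and turn the wooden turnbutton on the case until it points square across the lid's edge, so that the lid is secured. Keep the lantern upright on the way, do not drop it, and leave the bottle, the cup and the mallet as they are.

Things in the scene. Friction and masses are not known exactly. Their poses are not given: they have to be found in the camera images.
- lantern: battery lantern, about 0.5 kg, 178 mm high, standing on the case's lid. Dark round base 90 mm across and 28 mm high, clear globe 72 mm across, dark cap 84 mm across whose top is 126 mm up; above it a rigid straight black handle bar on two uprights. Origin: centre of its underside; z up; x along the handle bar
- lantern_handle (a point): middle of the lantern's handle bar, 170 mm above its underside. The bar is 82 mm long (along the lantern's x), 14 mm thick (y), 16 mm high; the uprights stand 33 to 41 mm either side of the middle; 36 mm free below the bar, over the cap
- mat: round cork mat, 180 mm across, 6 mm thick, fixed on the bench to the left or right of the case. Origin: centre of its underside, z up
- case: wooden wine case, shut, fixed (too heavy to move): 330 mm long (its x), 200 wide (y), 105 high. Origin: centre of its underside, z up; -x end nearer the robot. The lid is a pale wooden panel flush in the top, outlined by a dark groove, from 45 mm off the -x end, with two small steel hinge plates at the +x end; the 44 mm rail at the -x end carries the turnbutton
- turnbutton (a joint): angle of the turnbutton (rad): at 0 it lies along the rail, pointing to the case's +y, clear of the lid; it grows clockwise seen from above; at 1.57 it points to the case's +x, square across the lid's edge (secured); stop at 1.66. Light friction (about 0.05 N m): it stays where it is left
- turnbutton_pivot (a point): the turnbutton's pivot (a steel screw), 141 mm from the case's origin towards its -x, on the middle line, at half the height of the turnbutton (117 mm above the bench). The turnbutton is a wooden bar, 20 mm wide, 18 mm thick, its underside 3 mm and its top 21 mm above the case's top; it reaches 75 mm from the pivot one way and 10 mm the other
- turnbutton_grip (a point): a point on the turnbutton's middle line 50 mm from the pivot towards its long end, at half its thickness
- bottle: bystander: green wine bottle standing, 300 mm high, 74 mm across; origin at the centre of its underside
- cup: bystander: steel tasting cup standing, 80 mm high, 76 mm across; origin at the centre of its underside
- mallet: bystander: rubber mallet lying, 293 mm long along its x, head 55 x 100 x 55 mm at its +x end; origin under it, 155 mm from the handle's end
Not all that is in view belongs to the job. There is more than one size of the lantern; the job needs the smallest.

How it is judged:
By the outcome, as a careful person would: the job done as asked, in the order asked, and still so for the second after the job is handed in, with the robot touching nothing.
It also fails if it takes over 59 s, if anything falls off the work surface, if the arm or the gripper's body presses on something with over 40 N, if the wrist force passes 120 N, or if a joint passes its speed limit or range.

## Robot

A 6-joint arm with a two-finger parallel gripper is mounted at the origin on the work surface. World frame = base frame: x ahead of the robot, y to its left, z up, the work surface at z = 0. Lengths are in m, angles in rad, forces in N, time in s.
With the tool pointing down it reaches from about 0.4 to 0.925 m from the base axis. Payload 3.4 kg.
Tool frame: the origin (TCP) lies between the finger pads; the fingertips stand 8 mm ahead of it and the grasp point (between the pads) lies 11 mm behind it; z points along the fingers, y is the line along which they close (so a half turn about z gives the same grasp; the last joint's range is limited). The gripper opens to 85 mm and grips with 20 to 120 N. Pads are 22 mm wide; open, the fingers measure 114 mm over their backs; the gripper's body (76 mm by 85 mm) begins 54 mm behind the grasp point. The pads swing forward as they close: fully open they stand 13 mm farther back than shut.
Start: joints at [1.05, 0.307, 1.506, -0, 1.328, -0.073], TCP at [0.248, 0.519, 0.239] pointing down, gripper open.
Joint ranges: [-3.12, 3.12], [-1.05, 2.28], [0.14, 2.33], [-1.42, 4.57], [0.1, 2.73], [-2.68, 2.68]. Speed limits (rad/s): [2.57, 2.57, 3.14, 3.14, 3.14, 3.14].

## Interface

Orientations are given as [roll, pitch, yaw] about the fixed x, y, z axes, in that order (R = Rz(yaw) Ry(pitch) Rx(roll)).
In Python, from workcell import arm gives the robot as it stands.
- The arm moves only by the shell command python3 -m handwheel 'ROWS' [FORCE]. ROWS is a JSON object of lists of equal length, an entry for each row: "grip": the finger opening in m, from 0 to 0.0854; "xyz": the shift along the tool's x, y, z in m, a list of three; "roll": the turn about the tool's z in degrees. A call has 1 to 5 rows; each row shifts and turns the commanded pose from where the row before left it, along the tool's axes as they then stand; what a row does not reach is not made up. A row lasts 1/8 s, in which the tool goes at most 62.5 mm and 10.7 degrees, less where a joint would pass 70% of its speed; a pose out of reach is approached as far as the arm can. A call is refused whole if a number of a shift passes 0.0625 or a number of a turn 10.7, either way. A call with a gripper value outside its range is refused whole. The fingers move at their own pace and stop on an object; FORCE is the grip in N (left out, the last holds). Time passes only in rows, so rows that do not move let the fingers close. It gives the time, the measured TCP pose, the force, the opening and the grip force at its end, in the units of the state.
- arm.sense(): the state, without advancing time (a new reading comes with each control period).
- arm.get_image(name): name is "scene" or "side" or "wrist"; returns a dict with "img" (400x640x3 uint8, blue, green, red), "fx", "fy", "cx", "cy" (pixels), "eye" and "rotation" of the camera in the world. Camera axes: x right, y down, z forward; pixel columns grow to the right and rows downward; lengths in m; the calibration is good to about 2 mm. A picture is of the moment at which its call begins. There is no depth.
- arm.job_done(): hands the job in; it is judged then, once.
The state is a dict: "time": time; "joint_positions": joint angles; "joint_vel": joint speeds; "joint_efforts": joint torques, N m; "ee_pos": TCP position; "tool_rot": TCP orientation; "wrist_force": force on the tool from outside, world axes, zero at the start; "moment": the same for the moment, N m; "grip_width": finger opening in m; "grasp_force": force on a finger pad.
Only numpy, scipy, OpenCV 4.12 (cv2) and the standard library are available. Lean on these libraries where they do the work, as an engineer would, in place of code of your own. Each camera call takes 0.05 s, during which the arm holds its last target. There are 200 camera calls.

## Working session

There is one attempt and no reset: what is moved stays moved. The work goes in short steps, Python scripts to look and compute and a shell command to move; the robot and the scene stay as the last step left them, time stands still between calls to the robot, and variables do not carry over. Pictures are saved under pics/ and viewed, at most 10 in all, crops included, and the job is handed in when it is done.

```bash
mkdir -p pics; ls
python3 - <<'E'
from workcell import arm
import cv2,numpy as np
for n in ("scene","side"):
    d=arm.get_image(n); cv2.imwrite(f"pics/{n}0.png",d["img"])
    print(n,d["fx"],d["fy"],d["cx"],d["cy"],np.round(d["eye"],4).tolist(),np.round(d["rotation"],4).tolist())
s=arm.sense(); print(s)
E
```

```text
pics
scene 481.0345163020602 481.0345163020602 316.34951890876965 200.21634674063148 [0.3265, 0.4867, 1.7804] [-2.8131, -0.0005, -2.7087]
side 416.5659181186167 416.5659181186167 323.2566792459793 197.6824663670083 [0.3714, 1.0032, 1.3351] [-2.433, -0.0179, -2.9509]
{'time': 0.1, 'joint_positions': array([ 1.05049660e+00,  3.07518730e-01,  1.50751097e+00,  1.10495366e-05,
        1.32843307e+00, -7.34792461e-02]), 'joint_vel': array([ 1.95790769e-03, -1.50743100e-03, -1.44487589e-03,  7.69593138e-05,
        3.32737431e-04,  2.16073331e-04]), 'joint_efforts': array([ 7.78533868e-04, -4.58531034e+01, -2.52607048e+01, -2.47448652e-04,
        5.64096408e-03,  1.00132391e-05]), 'ee_pos': array([0.2481645 , 0.51802052, 0.23847338]), 'tool_rot': array([-3.13972837e+00, -1.47983468e-04,  2.69476937e+00]), 'wrist_force': array([-0.48780092,  0.24605279,  0.14087158]), 'moment': array([ 0.0197578 ,  0.04959537, -0.0163657 ]), 'grasp_force': 0.0, 'grip_width': 0.08538009269068991}
```

View pics/scene0.png

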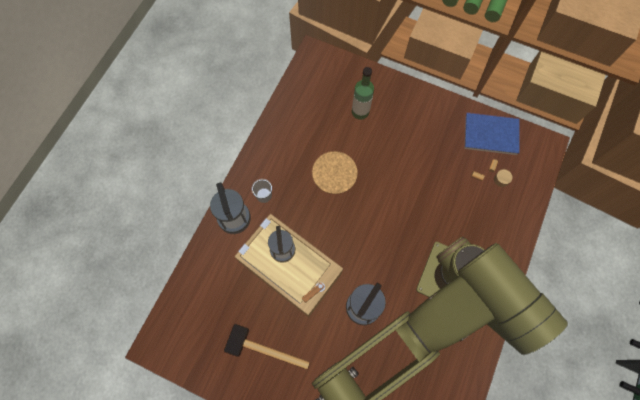

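View pics/side0.png

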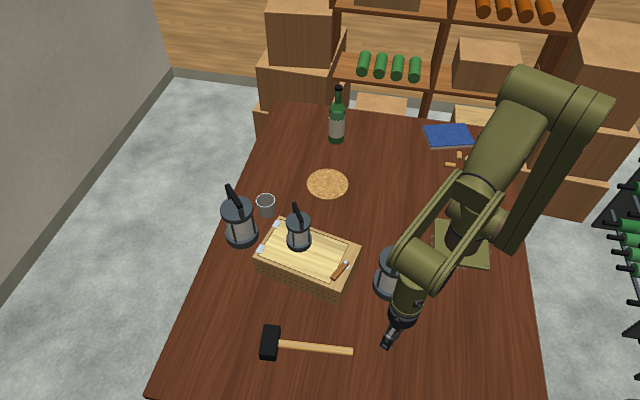

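The scene view shows the smallest lantern on the case lid (cap near 281,245), the turnbutton near (313,291), the mat at (335,172), the bottle (362,100), the cup (262,189), the mallet (265,345) and two larger lanterns. The side view shows the mat at (328,184), the lantern at (298,230) and the turnbutton at (340,270). I'll enlarge the case area in both views to pick exact points.

Run:
```python
import cv2,numpy as np
a=cv2.imread("pics/scene0.png")[205:325,230:350]; b=cv2.imread("pics/side0.png")[195:315,245:365]
f=lambda i:cv2.resize(i,(400,400),interpolation=cv2.INTER_CUBIC)
o=np.hstack([f(a),f(b)]);
for k in range(0,800,67): cv2.line(o,(k,0),(k,6),(0,0,255),1)
cv2.imwrite("pics/crop.png",o)
# mat contour
for n,(x0,y0,x1,y1) in dict(scene=(305,145,365,200),side=(300,160,355,205)).items():
    im=cv2.imread(f"pics/{n}0.png")[y0:y1,x0:x1].astype(int)
    m=((im[:,:,1]>90)&(im[:,:,2]>130)).astype(np.uint8)
    c=max(cv2.findContours(m,0,1)[0],key=cv2.contourArea)
    print(n,np.array(cv2.fitEllipse(c)[0])+[x0,y0],cv2.fitEllipse(c)[1])
```

```text
scene [334.2580452  171.95689201] (41.8222770690918, 44.984092712402344)
side [327.09974289 183.48988533] (29.763744354248047, 41.18474578857422)
```

View pics/crop.png

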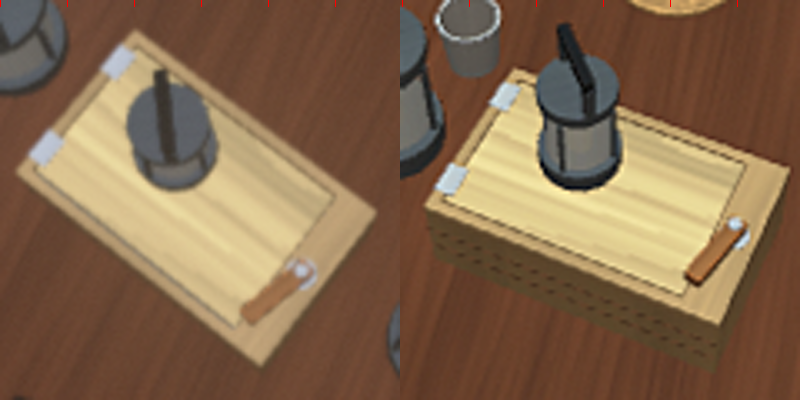

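The crop (scale 3.33) shows, in the scene half, the case's top corners (135,30), (377,212), (262,366), (17,172), the bar from (161,70) to (165,162), the pivot at (303,270) and the tip at (247,316). The side half, with 400 taken off x, has the corners at (115,68), (389,170), (322,325), (27,207), the bar from (165,27) to (190,108), the pivot at (337,228) and the tip at (292,279).

```bash
cat > h.py <<'E'
import numpy as np
from scipy.spatial.transform import Rotation as R
def ray(cam,p):
    M=R.from_euler('xyz',cam["rotation"]).as_matrix() if np.ndim(cam["rotation"])==1 else np.array(cam["rotation"])
    d=M@np.array([(p[0]-cam["cx"])/cam["fx"],(p[1]-cam["cy"])/cam["fy"],1]); return np.array(cam["eye"]),d/np.linalg.norm(d)
def tri(rays):
    A=sum(np.eye(3)-np.outer(d,d) for e,d in rays); b=sum((np.eye(3)-np.outer(d,d))@e for e,d in rays)
    x=np.linalg.solve(A,b); return x,max(np.linalg.norm(np.cross(x-e,d)) for e,d in rays)
def plane(cam,p,z):
    e,d=ray(cam,p); return e+d*(z-e[2])/d[2]
S=dict(fx=481.0345,fy=481.0345,cx=316.3495,cy=200.2163,eye=[0.3265,0.4867,1.7804],rotation=[-2.8131,-0.0005,-2.7087])
D=dict(fx=416.566,fy=416.566,cx=323.2567,cy=197.6825,eye=[0.3714,1.0032,1.3351],rotation=[-2.433,-0.0179,-2.9509])
E
python3 - <<'E'
from h import *
k=120/400
P=dict(c1=((135,30),(115,68)),c2=((377,212),(389,170)),c3=((262,366),(322,325)),c4=((17,172),(27,207)),barA=((161,70),(165,27)),barB=((165,162),(190,108)),piv=((303,270),(337,228)),tip=((247,316),(292,279)))
o={}
for n,(a,b) in P.items():
    a=((np.array(a)+.5)*k-.5)+[230,205]; b=((np.array(b)+.5)*k-.5)+[245,195]
    x,e=tri([ray(S,a),ray(D,b)]); o[n]=x; print(n,x.round(4),round(e,4), plane(S,a,.105).round(4)[:2],plane(D,b,.105).round(4)[:2])
x,e=tri([ray(S,(334.26,171.96)),ray(D,(327.1,183.5))]); print("mat",x.round(4),e)
for n in ("c1","c2","c3"): pass
print("len",[np.linalg.norm(o[i]-o[j]).round(3) for i,j in (("c1","c2"),("c2","c3"),("c3","c4"),("c4","c1"),("barA","barB"),("piv","tip"))])
E
```

```text
c1 [0.6939 0.0874 0.1128] 0.0008 [0.6964 0.0856] [0.6952 0.0816]
c2 [0.375  0.159  0.1093] 0.0002 [0.3753 0.1581] [0.3749 0.1561]
c3 [0.4164 0.353  0.1111] 0.0013 [0.418  0.3525] [0.4153 0.3499]
c4 [0.7374 0.2797 0.1088] 0.0012 [0.7395 0.2793] [0.7373 0.2775]
barA [0.6152 0.1535 0.2809] 0.0013 [0.6505 0.1144] [0.6543 0.0117]
barB [0.574  0.2297 0.2593] 0.0023 [0.6017 0.2037] [0.6003 0.119 ]
piv [0.4185 0.2487 0.1223] 0.0012 [0.4207 0.2461] [0.418 0.238]
tip [0.4521 0.315  0.1215] 0.0001 [0.4534 0.3133] [0.453  0.3057]
mat [ 0.5631 -0.1984  0.011 ] 0.0007832731270043389
len [np.float64(0.327), np.float64(0.198), np.float64(0.329), np.float64(0.197), np.float64(0.089), np.float64(0.074)]
```

```bash
cat >> h.py <<'E'
def to(target,yaw=None):
    from workcell import arm
    s=arm.sense(); M=R.from_euler('xyz',s["tool_rot"]).as_matrix(); y=s["tool_rot"][2] if yaw is None else yaw
    t=-np.degrees((y-s["tool_rot"][2]+np.pi/2)%np.pi-np.pi/2)
    Mt=M@R.from_euler('z',t,degrees=True).as_matrix()
    print("t",s["time"],"pos",s["ee_pos"].round(4),"rpy",s["tool_rot"].round(3),"roll deg %.1f"%t,"shift now",(M.T@(np.array(target)-s["ee_pos"])).round(4),"shift after roll",(Mt.T@(np.array(target)-s["ee_pos"])).round(4))
E
python3 -m handwheel '{"grip":[0.085,0.085,0.085,0.085],"xyz":[[0,0,-0.04],[0,0,-0.04],[0,0,-0.04],[0,0,-0.04]],"roll":[9,9,9,9]}'
python3 - <<'E'
from h import *
to([0.595,0.1916,0.40],2.066)
for n,p,z in (("biglantern near",(366,304),.18),("biglantern far",(230,210),.18),("cup",(262,189),.08),("malletheadd",(237,340),.03)): print(n,plane(S,p,z).round(3))
E
```

```text
time: 0.6
ee_pos: [0.2483, 0.5182, 0.4]
tool_rot: [-3.141, 0.001, 2.061]
wrist_force: [0.7, -0.1, 0.1]
grip_width: 0.0852
grasp_force: 0.0
t 0.6 pos [0.2483 0.5182 0.4   ] rpy [-3.141e+00  1.000e-03  2.061e+00] roll deg -0.3 shift now [-4.514e-01  1.520e-01  2.000e-04] shift after roll [-4.521e-01  1.499e-01  2.000e-04]
biglantern near [0.256 0.249 0.18 ]
biglantern far [0.813 0.15  0.18 ]
cup [0.773 0.006 0.08 ]
malletheadd [0.611 0.53  0.03 ]
```

```bash
python3 -m handwheel '{"grip":[0.085,0.085,0.085,0.085,0.085],"xyz":[[-0.045,0.015,0],[-0.045,0.015,0],[-0.045,0.015,0],[-0.045,0.015,0],[-0.045,0.015,0]],"roll":[0,0,0,0,0]}'
python3 -m handwheel '{"grip":[0.085,0.085,0.085,0.085,0.085],"xyz":[[-0.045,0.015,0],[-0.045,0.015,0],[-0.045,0.015,0],[-0.045,0.015,0],[-0.03,0.01,0]],"roll":[0,0,0,0,0]}'
python3 - <<'E'
from h import *
from workcell import arm
import cv2
to([0.595,0.1916,0.40],2.066)
d=arm.get_image("wrist"); cv2.imwrite("pics/w1.png",d["img"]); print({k:np.round(v,4).tolist() for k,v in d.items() if k!="img"})
E
```

```text
time: 1.23
ee_pos: [0.4222, 0.355, 0.3988]
tool_rot: [-3.141, 0.0, 2.067]
wrist_force: [0.8, 0.8, 0.7]
grip_width: 0.0849
grasp_force: 0.0
time: 1.85
ee_pos: [0.5841, 0.203, 0.3984]
tool_rot: [-3.14, 0.0, 2.065]
wrist_force: [-0.3, -0.7, 0.3]
grip_width: 0.0851
grasp_force: 0.0
t 1.85 pos [0.5841 0.203  0.3984] rpy [-3.14   0.     2.065] roll deg -0.1 shift now [-0.0152  0.0041 -0.0016] shift after roll [-0.0152  0.0041 -0.0016]
{'fx': 335.5787, 'fy': 335.5787, 'cx': 316.4054, 'cy': 199.8937, 'eye': [0.5521, 0.2632, 0.5325], 'rotation': [2.8717, 0.0021, 0.4944]}
```

View pics/w1.png

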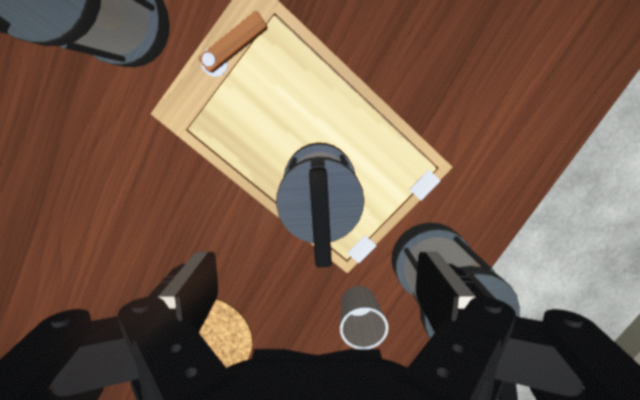

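The wrist view shows the bar running straight down the image, from (319,165) to (322,267), with the cap centred at (320,200). The turnbutton's pivot is at (208,58) and its tip at (262,16).

Run:
```python
from h import *
W=dict(fx=335.5787,fy=335.5787,cx=316.4054,cy=199.8937,eye=[0.5521,0.2632,0.5325],rotation=[2.8717,0.0021,0.4944])
k=.3; c=lambda p,o:((np.array(p)+.5)*k-.5)+o
A=[ray(S,c((161,70),[230,205])),ray(D,c((165,27),[245,195])),ray(W,(322,267))]
B=[ray(S,c((165,162),[230,205])),ray(D,c((190,108),[245,195])),ray(W,(319,165))]
a,ea=tri(A);b,eb=tri(B);print(a.round(4),ea,b.round(4),eb)
a=plane(W,(322,267),.283);b=plane(W,(319,165),.283);m=(a+b)/2;print("plane",a,b,m,np.linalg.norm(a-b),"yaw",np.arctan2(*(a-b)[1::-1]))
print("piv",tri([ray(S,c((303,270),[230,205])),ray(D,c((337,228),[245,195])),ray(W,(208,58))]))
print("tip",tri([ray(S,c((247,316),[230,205])),ray(D,c((292,279),[245,195])),ray(W,(264,20))]))
to([m[0],m[1],.264],2.066)
```

```text
[0.6154 0.1535 0.2812] 0.0015364713017070278 [0.5753 0.2256 0.2531] 0.0037566073251516256
plane [0.61538798 0.15431764 0.283     ] [0.57322072 0.2270148  0.283     ] [0.59430435 0.19066622 0.283     ] 0.0840413907661533 yaw -1.0451826130827875
piv (array([0.41843451, 0.2505661 , 0.12574373]), np.float64(0.0017886929249402253))
tip (array([0.45337168, 0.31563424, 0.12059953]), np.float64(0.002996962239004976))
t 1.9 pos [0.5869 0.2005 0.3978] rpy [-3.141e+00  3.000e-03  2.062e+00] roll deg -0.2 shift now [-0.0117  0.002   0.1339] shift after roll [-0.0117  0.002   0.1339]
```

```bash
python3 -m handwheel '{"grip":[0.06,0.05,0.05,0.05],"xyz":[[-0.011,0.002,0.02],[0,0,0.03],[0,0,0.03],[0,0,0]],"roll":[-1.5,0,0,0]}'
python3 - <<'E'
from h import *
to([0.5943,.1907,.264],2.09)
E
```

```text
time: 2.4
ee_pos: [0.5879, 0.1957, 0.3161]
tool_rot: [-3.135, -0.002, 2.093]
wrist_force: [-0.3, 0.4, -0.0]
grip_width: 0.0499
grasp_force: 0.0
t 2.4 pos [0.5879 0.1957 0.3161] rpy [-3.135e+00 -2.000e-03  2.093e+00] roll deg 0.1 shift now [-0.0076  0.0034  0.052 ] shift after roll [-0.0076  0.0034  0.052 ]
```

```bash
python3 -m handwheel '{"grip":[0.05,0.05,0.05,0.05],"xyz":[[-0.007,0.003,0.02],[0,0,0.022],[0,0,0.01],[0,0,0]],"roll":[0,0,0,0]}'
python3 - <<'E'
from h import *
from workcell import arm
import cv2
to([0.5943,.1907,.264],2.09)
d=arm.get_image("wrist"); cv2.imwrite("pics/w2.png",d["img"])
E
```

```text
time: 2.9
ee_pos: [0.596, 0.1917, 0.2675]
tool_rot: [-3.141, -0.0, 2.093]
wrist_force: [0.3, -0.3, 0.4]
grip_width: 0.0501
grasp_force: 0.0
t 2.9 pos [0.596  0.1917 0.2675] rpy [-3.141 -0.     2.093] roll deg 0.2 shift now [-0.     -0.0019  0.0035] shift after roll [-0.0001 -0.0019  0.0035]
```

View pics/w2.png

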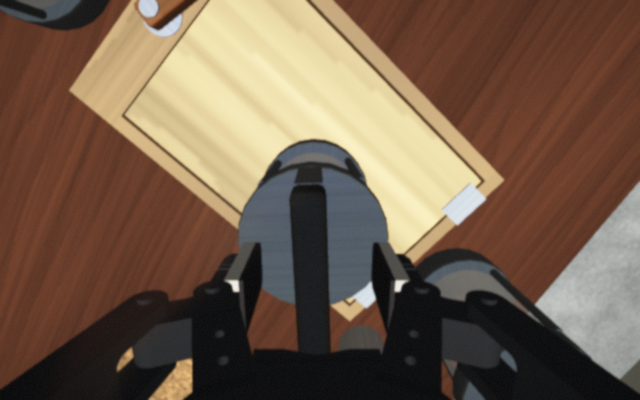

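The bar, from (309,190) to (313,350), lies between the fingers at 2 mm towards −y from their middle and turned about 2°. I'll correct both, go 3 mm lower and close.

```bash
python3 -m handwheel '{"grip":[0.05,0.05,0.0,0.0,0.0],"xyz":[[0,-0.002,0.003],[0,0,0],[0,0,0],[0,0,0],[0,0,0]],"roll":[-2,0,0,0,0]}' 50
python3 -m handwheel '{"grip":[0,0,0],"xyz":[[0,0,0],[0,0,-0.004],[0,0,-0.01]],"roll":[0,0,0]}'
```

```text
time: 3.58
ee_pos: [0.5942, 0.1905, 0.2646]
tool_rot: [3.142, 0.0, 2.128]
wrist_force: [-1.5, -0.6, 2.2]
grip_width: 0.013
grasp_force: 49.7
time: 3.95
ee_pos: [0.5933, 0.1904, 0.2769]
tool_rot: [-3.138, -0.001, 2.128]
wrist_force: [-0.4, -0.3, -4.3]
grip_width: 0.0131
grasp_force: 48.8
```

```bash
python3 -m handwheel '{"grip":[0,0,0,0],"xyz":[[0,0,-0.02],[0,0,-0.03],[0,0,-0.02],[0,0,0]],"roll":[0,0,0,0]}'
python3 - <<'E'
from h import *
to([0.563,-.198,.25])
E
```

```text
time: 4.45
ee_pos: [0.5954, 0.1909, 0.3504]
tool_rot: [3.137, 0.001, 2.128]
wrist_force: [-0.3, 0.7, -4.4]
grip_width: 0.0129
grasp_force: 48.9
t 4.45 pos [0.5954 0.1909 0.3504] rpy [3.137e+00 1.000e-03 2.128e+00] roll deg -0.0 shift now [-0.3129 -0.2334  0.0998] shift after roll [-0.3129 -0.2334  0.0998]
```

```bash
python3 -m handwheel '{"grip":[0,0,0,0,0],"xyz":[[-0.012,-0.009,0],[-0.024,-0.018,0],[-0.024,-0.018,0],[-0.024,-0.018,0],[-0.024,-0.018,0]],"roll":[0,0,0,0,0]}'
python3 -m handwheel '{"grip":[0,0,0,0,0],"xyz":[[-0.024,-0.018,0],[-0.024,-0.018,0],[-0.024,-0.018,0],[-0.024,-0.018,0],[-0.024,-0.018,0]],"roll":[0,0,0,0,0]}'
python3 -m handwheel '{"grip":[0,0,0,0,0],"xyz":[[-0.024,-0.018,0],[-0.024,-0.018,0],[-0.024,-0.018,0],[-0.012,-0.009,0],[0,0,0]],"roll":[0,0,0,0,0]}'
python3 - <<'E'
from h import *
to([0.563,-.198,.166])
E
```

```text
time: 5.08
ee_pos: [0.5812, 0.054, 0.3465]
tool_rot: [-3.138, -0.001, 2.127]
wrist_force: [0.7, 0.6, -4.5]
grip_width: 0.0131
grasp_force: 48.9
time: 5.7
ee_pos: [0.5679, -0.0951, 0.3465]
tool_rot: [-3.139, -0.002, 2.127]
wrist_force: [0.4, 0.2, -4.6]
grip_width: 0.0132
grasp_force: 48.9
time: 6.32
ee_pos: [0.5597, -0.1987, 0.3473]
tool_rot: [-3.141, -0.002, 2.126]
wrist_force: [-1.0, 1.6, -4.2]
grip_width: 0.0128
grasp_force: 48.9
t 6.325 pos [ 0.5597 -0.1987  0.3473] rpy [-3.141e+00 -2.000e-03  2.126e+00] roll deg -0.0 shift now [-0.0015  0.0034  0.1813] shift after roll [-0.0015  0.0034  0.1813]
```

```bash
python3 -m handwheel '{"grip":[0,0,0,0,0],"xyz":[[-0.001,0.003,0.03],[0,0,0.035],[0,0,0.035],[0,0,0.035],[0,0,0.02]],"roll":[0,0,0,0,0]}'
python3 -m handwheel '{"grip":[0,0,0],"xyz":[[0,0,0.012],[0,0,0],[0,0,0]],"roll":[0,0,0]}'
python3 - <<'E'
from h import *
from workcell import arm
import cv2
to([0.563,-.198,.166])
d=arm.get_image("side"); s=arm.get_image("scene")
cv2.imwrite("pics/s2.png",np.hstack([cv2.resize(i,(400,400),interpolation=2) for i in (d["img"][120:240,270:390],s["img"][110:230,275:395])]))
E
```

```text
time: 6.95
ee_pos: [0.5623, -0.195, 0.191]
tool_rot: [-3.14, -0.004, 2.129]
wrist_force: [-0.1, 0.8, -4.7]
grip_width: 0.0133
grasp_force: 49.0
time: 7.32
ee_pos: [0.5645, -0.1972, 0.1824]
tool_rot: [3.14, 0.002, 2.128]
wrist_force: [0.6, -1.0, -3.7]
grip_width: 0.0128
grasp_force: 49.0
t 7.325 pos [ 0.5645 -0.1972  0.1824] rpy [3.140e+00 2.000e-03 2.128e+00] roll deg -0.0 shift now [ 0.0002 -0.0017  0.0164] shift after roll [ 0.0002 -0.0017  0.0164]
```

View pics/s2.png

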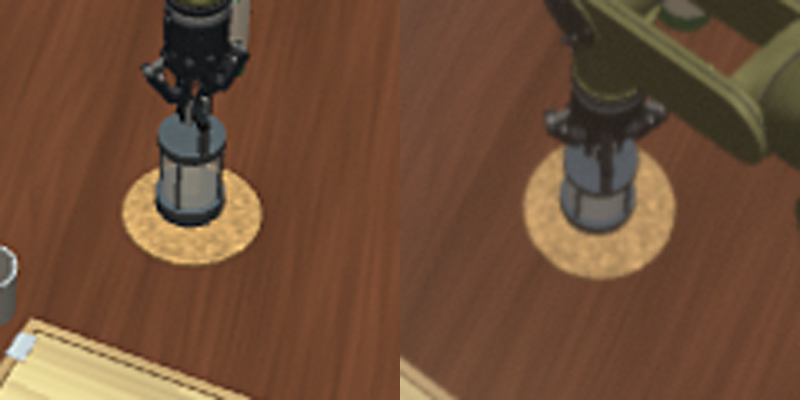

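The lantern hangs upright above the middle of the mat: in the side half the base is at (190,208) and the mat centre at (192,214). About 15 mm is left, so I'll lower in small steps and watch the wrist force.

```bash
python3 -m handwheel '{"grip":[0,0,0],"xyz":[[0,0,0.007],[0,0,0.004],[0,0,0]],"roll":[0,0,0]}'
python3 -m handwheel '{"grip":[0,0,0],"xyz":[[0,0,0.002],[0,0,0.001],[0,0,0]],"roll":[0,0,0]}'
```

```text
time: 7.8
ee_pos: [0.563, -0.197, 0.1696]
tool_rot: [-3.141, -0.001, 2.127]
wrist_force: [-0.1, -0.5, -5.1]
grip_width: 0.0131
grasp_force: 49.0
time: 8.18
ee_pos: [0.5635, -0.1972, 0.1672]
tool_rot: [-3.141, -0.0, 2.128]
wrist_force: [0.9, -1.2, -4.8]
grip_width: 0.0132
grasp_force: 49.0
```

```bash
python3 -m handwheel '{"grip":[0,0],"xyz":[[0,0,0.001],[0,0,0]],"roll":[0,0]}'
python3 -m handwheel '{"grip":[0,0],"xyz":[[0,0,0.001],[0,0,0]],"roll":[0,0]}'
```

```text
time: 8.43
ee_pos: [0.5635, -0.1972, 0.1663]
tool_rot: [-3.142, -0.0, 2.128]
wrist_force: [-0.2, 0.2, -5.3]
grip_width: 0.0133
grasp_force: 49.0
time: 8.68
ee_pos: [0.5637, -0.1973, 0.1656]
tool_rot: [3.141, 0.0, 2.128]
wrist_force: [-0.6, -0.3, -2.0]
grip_width: 0.013
grasp_force: 49.3
```

Contact has started: the measured load fell from 5 N to 2 N. One more millimetre, then release.

```bash
python3 -m handwheel '{"grip":[0,0],"xyz":[[0,0,0.001],[0,0,0]],"roll":[0,0]}'
python3 -m handwheel '{"grip":[0.02,0.035,0.05,0.05],"xyz":[[0,0,0],[0,0,0],[0,0,0],[0,0,0]],"roll":[0,0,0,0]}'
```

```text
time: 8.93
ee_pos: [0.5638, -0.1973, 0.1656]
tool_rot: [3.141, 0.001, 2.128]
wrist_force: [-2.6, 0.3, 5.8]
grip_width: 0.0134
grasp_force: 50.4
time: 9.43
ee_pos: [0.5636, -0.1972, 0.1642]
tool_rot: [-3.142, -0.0, 2.128]
wrist_force: [-0.3, -0.1, 0.1]
grip_width: 0.0503
grasp_force: 0.0
```

```bash
python3 -m handwheel '{"grip":[0.05,0.05,0.05,0.05,0.05],"xyz":[[0,0,-0.01],[0,0,-0.03],[0,0,-0.05],[0,0,-0.05],[0,0,-0.02]],"roll":[0,0,0,0,10]}'
python3 -m handwheel '{"grip":[0.05,0.05,0.05,0.05,0.05],"xyz":[[0,0,0],[0,0,0],[0,0,0],[0,0,0],[0,0,0]],"roll":[10,10,10,10,10]}'
python3 - <<'E'
from h import *
to([0.4418,.2942,.28],1.085)
from workcell import arm
import cv2
d=arm.get_image("side"); cv2.imwrite("pics/s3.png",d["img"])
E
```

```text
time: 10.05
ee_pos: [0.565, -0.1978, 0.3291]
tool_rot: [3.136, 0.005, 1.949]
wrist_force: [-0.2, 0.3, -0.4]
grip_width: 0.0501
grasp_force: 0.0
time: 10.68
ee_pos: [0.5636, -0.1972, 0.3251]
tool_rot: [3.141, -0.0, 1.075]
wrist_force: [0.3, -0.3, 0.5]
grip_width: 0.0496
grasp_force: 0.0
t 10.675 pos [ 0.5636 -0.1972  0.3251] rpy [ 3.141 -0.     1.075] roll deg -0.6 shift now [ 0.3742 -0.3411  0.0449] shift after roll [ 0.3777 -0.3372  0.0449]
```

```bash
python3 -m handwheel '{"grip":[0.05,0.05,0.05,0.05,0.05],"xyz":[[0.017,-0.015,0],[0.034,-0.031,0],[0.034,-0.031,0],[0.034,-0.031,0],[0.034,-0.031,0]],"roll":[0,0,0,0,0]}'
python3 -m handwheel '{"grip":[0.05,0.05,0.05,0.05,0.05],"xyz":[[0.034,-0.031,0],[0.034,-0.031,0],[0.034,-0.031,0],[0.034,-0.031,0],[0.034,-0.031,0]],"roll":[0,0,0,0,0]}'
python3 -m handwheel '{"grip":[0.05,0.05,0.05],"xyz":[[0.034,-0.031,0.02],[0.017,-0.016,0.025],[0,0,0]],"roll":[0,0,0]}'
python3 - <<'E'
from h import *
to([0.4418,.2942,.117],1.085)
from workcell import arm
import cv2
d=arm.get_image("wrist"); cv2.imwrite("pics/w3.png",d["img"]); print({k:np.round(v,4).tolist() for k,v in d.items() if k!="img"})
E
```

```text
time: 11.35
ee_pos: [0.5116, 0.0057, 0.3247]
tool_rot: [-3.142, -0.001, 1.084]
wrist_force: [0.7, 0.4, -0.1]
grip_width: 0.0496
grasp_force: 0.0
time: 11.98
ee_pos: [0.4545, 0.2283, 0.3248]
tool_rot: [-3.141, -0.001, 1.084]
wrist_force: [-0.9, -0.7, 0.5]
grip_width: 0.0501
grasp_force: 0.0
time: 12.35
ee_pos: [0.4359, 0.2945, 0.2777]
tool_rot: [-3.139, 0.003, 1.086]
wrist_force: [0.7, 0.1, 0.9]
grip_width: 0.0496
grasp_force: 0.0
t 12.35 pos [0.4359 0.2945 0.2777] rpy [-3.139e+00  3.000e-03  1.086e+00] roll deg 0.1 shift now [0.003  0.0059 0.1607] shift after roll [0.0031 0.0058 0.1607]
{'fx': 335.5787, 'fy': 335.5787, 'cx': 316.4054, 'cy': 199.8937, 'eye': [0.4675, 0.3551, 0.4116], 'rotation': [2.8679, 0.0029, -0.4841]}
```

View pics/w3.png

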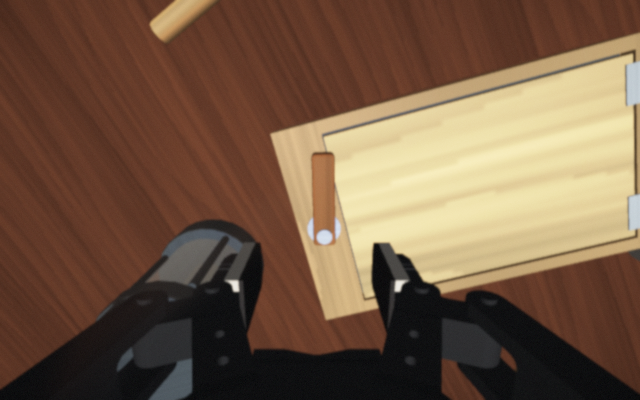

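The turnbutton runs from its pivot (325,236) to its tip (322,153), almost parallel to the tool's x. The case's edges run from (272,134) to (640,36) and from (272,134) to (327,319).

Run:
```python
from h import *
W=dict(fx=335.5787,fy=335.5787,cx=316.4054,cy=199.8937,eye=[0.4675,0.3551,0.4116],rotation=[2.8679,0.0029,-0.4841])
piv=plane(W,(325,236.5),.127); tip=plane(W,(322.5,153.5),.126); a=tip-piv
c=[plane(W,p,.105) for p in ((272,134),(640,36),(327,319),(640,250),(323,135),(366,299))]
ang=lambda v:np.arctan2(v[1],v[0])
print("piv",piv,"tip",tip,np.linalg.norm(a),"dir",ang(a))
print("case x dir",ang(c[1]-c[0]),ang(c[3]-c[2]),"y dir-pi/2",ang(c[0]-c[2])-np.pi/2,ang(c[4]-c[5])-np.pi/2,"width",np.linalg.norm(c[0]-c[2]))
# pivot predicted from the case: -x end corners, 24 mm in
m=(c[0]+c[2])/2; t=ang(c[1]-c[0]); print("pred piv",m[:2]+.024*np.array([np.cos(t),np.sin(t)]))
p=(piv[:2]+np.array([.4184,.2503]))/2; g=p+.05*np.array([np.cos(ang(a)),np.sin(ang(a))]); print(p,g)
to([*g,.117],ang(a))
```

```text
piv [0.42042    0.25055979 0.127     ] tip [0.45312574 0.31840078 0.126     ] 0.07531975399406886 dir 1.121575822889501
case x dir -0.22987600051894652 -0.2326041864314546 y dir-pi/2 -0.22378151365583232 -0.21903194084677224 width 0.19860495860371719
pred piv [0.42126656 0.25010353]
[0.41941   0.2504299] [0.44112318 0.29546919]
t 12.4 pos [0.4372 0.2938 0.2789] rpy [-3.141e+00  2.000e-03  1.085e+00] roll deg -2.1 shift now [0.0036 0.0028 0.1619] shift after roll [0.0035 0.003  0.1619]
```

```bash
python3 -m handwheel '{"grip":[0.05,0.05,0.05,0.05,0.05],"xyz":[[0.004,0.003,0.02],[0,0,0.04],[0,0,0.04],[0,0,0.025],[0,0,0]],"roll":[-2,0,0,0,0]}'
python3 - <<'E'
from h import *
for i in range(3): to([.442,.2952,.117],1.115)
from workcell import arm
import cv2
d=arm.get_image("wrist"); cv2.imwrite("pics/w4.png",d["img"])
E
```

```text
time: 13.02
ee_pos: [0.4428, 0.294, 0.1538]
tool_rot: [-3.14, 0.003, 1.115]
wrist_force: [-1.1, 0.4, 0.7]
grip_width: 0.0499
grasp_force: 0.0
t 13.025 pos [0.4428 0.294  0.1538] rpy [-3.140e+00  3.000e-03  1.115e+00] roll deg 0.0 shift now [ 0.0008 -0.0012  0.0368] shift after roll [ 0.0008 -0.0012  0.0368]
t 13.025 pos [0.4428 0.294  0.1538] rpy [-3.140e+00  3.000e-03  1.115e+00] roll deg 0.0 shift now [ 0.0008 -0.0012  0.0368] shift after roll [ 0.0008 -0.0012  0.0368]
t 13.025 pos [0.4428 0.294  0.1538] rpy [-3.140e+00  3.000e-03  1.115e+00] roll deg 0.0 shift now [ 0.0008 -0.0012  0.0368] shift after roll [ 0.0008 -0.0012  0.0368]
```

View pics/w4.png

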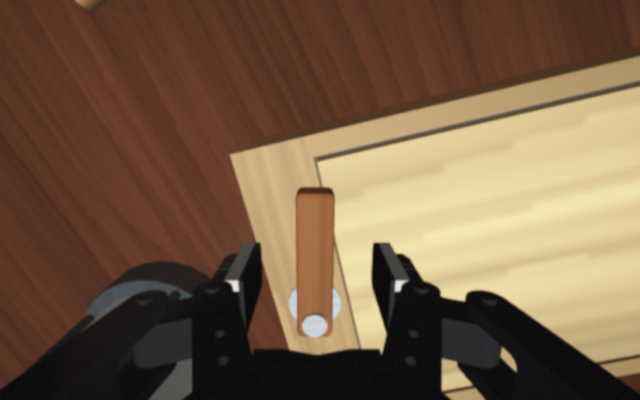

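```bash
python3 -m handwheel '{"grip":[0.05,0.05,0.04,0.03,0.03],"xyz":[[0,0,0.02],[0,0,0.016],[0,0,0],[0,0,0],[0,0,0]],"roll":[0,0,0,0,0]}' 20
python3 -m handwheel '{"grip":[0.01,0.01,0.01],"xyz":[[0,0,0],[0,0,0],[0,0,0]],"roll":[0,0,0]}' 20
```

```text
time: 13.7
ee_pos: [0.4443, 0.2959, 0.1197]
tool_rot: [3.14, -0.002, 1.115]
wrist_force: [-0.1, 1.2, -0.8]
grip_width: 0.0298
grasp_force: 0.0
time: 14.08
ee_pos: [0.4436, 0.296, 0.1193]
tool_rot: [3.141, -0.002, 1.115]
wrist_force: [-1.5, 0.8, 6.9]
grip_width: 0.0195
grasp_force: 20.7
```

```bash
python3 -m handwheel '{"grip":[0.01,0.01,0.01,0.01],"xyz":[[-0.0004,0.0061,0],[-0.0004,0.0061,0],[-0.0004,0.0061,0],[0,0,0]],"roll":[7,7,7,0]}'
python3 - <<'E'
from h import *
t=1.115-np.radians(21); to([.42+.0505*np.cos(t),.2503+.0505*np.sin(t),.119],t)
E
```

```text
time: 14.58
ee_pos: [0.4584, 0.2846, 0.1192]
tool_rot: [-3.142, -0.001, 0.747]
wrist_force: [-1.6, 0.9, 6.5]
grip_width: 0.0198
grasp_force: 20.9
t 14.575 pos [0.4584 0.2846 0.1192] rpy [-3.142e+00 -1.000e-03  7.470e-01] roll deg -0.1 shift now [-0.001  -0.001   0.0002] shift after roll [-0.001  -0.001   0.0002]
```

Forces are low and the pose follows the arc, so I'll carry on to 77° in all.

```bash
python3 -m handwheel '{"grip":[0.01,0.01,0.01,0.01,0.01],"xyz":[[-0.0004,0.0061,0],[-0.0004,0.0061,0],[-0.0004,0.0061,0],[-0.0004,0.0061,0],[0,0,0]],"roll":[7,7,7,7,0]}'
python3 -m handwheel '{"grip":[0.01,0.01,0.01,0.01,0.01],"xyz":[[-0.0004,0.0061,0],[-0.0004,0.0061,0],[-0.0004,0.0061,0],[-0.0004,0.0061,0],[0,0,0]],"roll":[7,7,7,7,0]}'
python3 - <<'E'
from h import *
t=-.225; to([.42+.0505*np.cos(t),.2503+.0505*np.sin(t),.119],t)
E
```

```text
time: 15.2
ee_pos: [0.4699, 0.2629, 0.1192]
tool_rot: [3.142, -0.001, 0.259]
wrist_force: [-2.5, -0.7, 6.3]
grip_width: 0.0196
grasp_force: 19.8
time: 15.82
ee_pos: [0.4702, 0.2384, 0.1192]
tool_rot: [3.141, -0.001, -0.229]
wrist_force: [-1.6, -1.4, 5.5]
grip_width: 0.0196
grasp_force: 19.5
t 15.825 pos [0.4702 0.2384 0.1192] rpy [ 3.141e+00 -1.000e-03 -2.290e-01] roll deg -0.3 shift now [-0.0011 -0.0004  0.0002] shift after roll [-0.0011 -0.0004  0.0002]
```

Release, rise and check with the wrist camera.

```bash
python3 -m handwheel '{"grip":[0.03,0.04,0.05,0.05],"xyz":[[0,0,0],[0,0,0],[0,0,0],[0,0,-0.01]],"roll":[0,0,0,0]}'
python3 -m handwheel '{"grip":[0.05,0.05,0.05,0.05,0.05],"xyz":[[0,0,-0.02],[0,0,-0.04],[0,0,-0.05],[0,0,-0.04],[0,0,0]],"roll":[0,0,0,0,0]}'
python3 - <<'E'
from h import *
from workcell import arm
import cv2
d=arm.get_image("wrist"); s=arm.get_image("side")
print({k:np.round(v,4).tolist() for k,v in d.items() if k!="img"})
o=np.zeros((600,640,3),np.uint8); o[:400]=d["img"]; o[400:,:]=s["img"][100:300]; cv2.imwrite("pics/w5.png",o)
E
```

```text
time: 16.32
ee_pos: [0.4692, 0.2387, 0.1278]
tool_rot: [3.14, 0.002, -0.228]
wrist_force: [0.5, -0.8, 0.7]
grip_width: 0.0501
grasp_force: 0.0
time: 16.95
ee_pos: [0.4722, 0.24, 0.2829]
tool_rot: [-3.136, -0.007, -0.228]
wrist_force: [-0.1, 1.5, -0.6]
grip_width: 0.0499
grasp_force: 0.0
{'fx': 335.5787, 'fy': 335.5787, 'cx': 316.4054, 'cy': 199.8937, 'eye': [0.5363, 0.2251, 0.4175], 'rotation': [2.8795, 0.0044, -1.7989]}
```

View pics/w5.png

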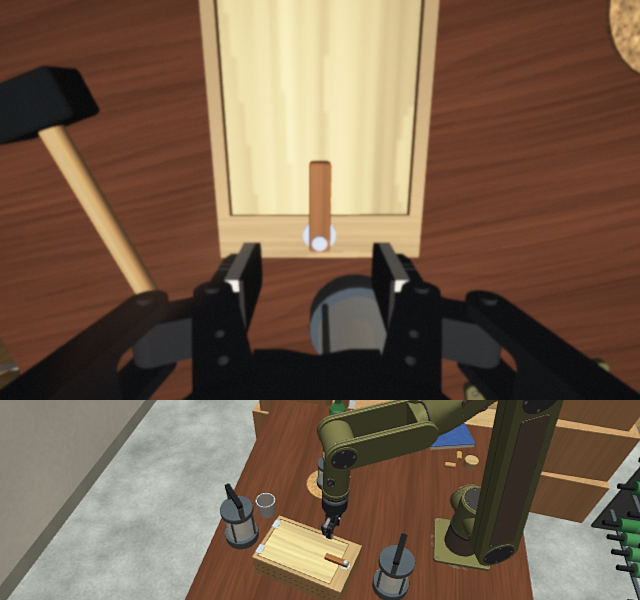

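The turnbutton, from (319,245) to (320,162), stands square across the lid's edge, which is level at row 214. As the last view I'll check the lantern after release.

Run:
```python
import cv2
cv2.imwrite("pics/s3c.png",cv2.resize(cv2.imread("pics/s3.png")[120:240,260:400],(700,600),interpolation=2))
```

```text
(no output)
```

View pics/s3c.png

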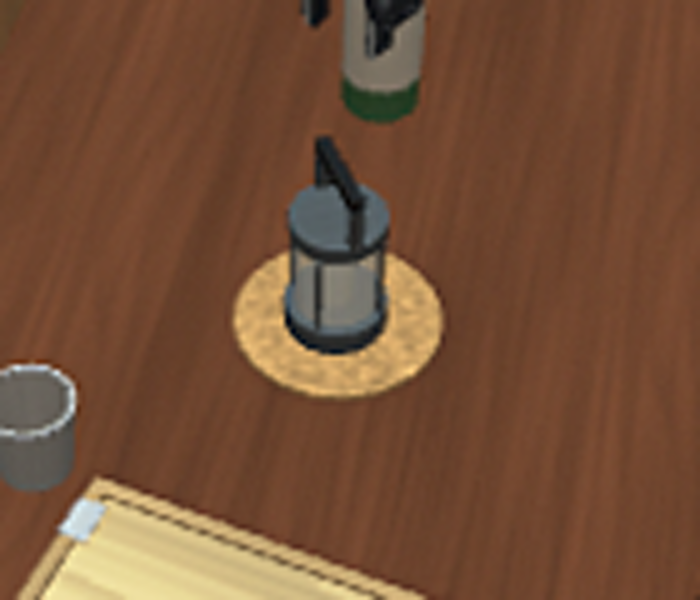

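The lantern stands upright with its base at (336,315), wholly on the mat centred at (338,320). The cup and the bottle haven't moved. Handing in.

```bash
python3 -c "
from workcell import arm
print(arm.job_done())"
```

```text
the job is handed in; nothing more can be done
None
```

The smallest lantern stands upright, wholly on the cork mat, the turnbutton points square across the lid's edge, and I handed the job in at about 17 s on the robot's clock; the verdict was not shown.

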